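Load the ignition module and jog the tester

ROBOT

A 6-joint arm with a two-finger parallel gripper is mounted at the origin on a cart in front of the work surface, level with it; the furniture and walls round the work are solid. World frame = base frame: x ahead of the robot, y to its left, z up, the work surface at z = 0. Lengths are in m, angles in degrees, forces in N, time in s.
With the tool pointing down it reaches from about 0.15 to 0.775 m from the base axis. Payload 6.1 kg.
Tool frame: the origin (TCP) lies at the very end of the fingers, on their centre line; the grasp point (between the pads) lies 19 mm behind it (env.hold_point_z is the distance from the TCP to the grasp point, in m); z points along the fingers, y is the direction in which the jaws open and shut (so a half turn about z gives the same grasp; the last joint's range is limited). The gripper opens to 85 mm and grips with 20 to 120 N. Pads are 22 mm wide; open, the fingers measure 114 mm over their backs; the gripper's body (76 mm by 85 mm) begins 54 mm behind the grasp point. The pads swing forward as they close: fully open they stand 13 mm farther back than shut.
Start: joints at [66.005, 7.208, -2.269, 80.523, 0, 90], TCP at [0.213, 0.48, 0.231] pointing down, gripper open.
Joint ranges: [-155.77, 155.77], [-54.66, 111.73], [-72.52, 77.12], [-102.08, 115.82], [-83.92, 84.16], [-180, 180]. Speed limits (degrees/s): [136.94, 136.94, 172.46, 180, 180, 180].

INTERFACE

Orientations are given as a 3x3 rotation matrix whose columns are the frame's x, y, z axes.
In Python, from bench import env gives the robot as it stands. The module is installed in compiled form; this text tells all that it offers.
- The arm moves only by the tool move_arm, never from a script. Its argument "commands" is one flat list of numbers, 5 for each row, row after row: the finger opening in mm, from 0 to 85.4, then the shift along the tool's x, y, z in mm, then the turn about the tool's z in degrees. A call has 1 to 20 rows; each row shifts and turns the pose as measured when the row begins, along the tool's axes as they then stand; what a row does not reach is not made up. A row lasts 1/8 s, in which the tool goes at most 62.5 mm and 10.7 degrees, less where a joint would pass 70% of its speed; a pose out of reach is approached as far as the arm can. A call is refused whole if a number of a shift passes 62.5 or a number of a turn 10.7, either way. A call with a gripper value outside its range is refused whole. The fingers move at their own pace and stop on an object; "force" is the grip in N (left out, the last holds). Time passes only in rows, so rows that do not move let the fingers close. It gives the time, the measured TCP pose, the force and the opening at its end, in the units of the state.
- env.state(): the state, without advancing time (a new reading comes with each control period).
- env.camera(name): name is "scene" or "top" or "wrist"; returns a dict with "img" (480x640x3 uint8, red, green, blue), "fx", "fy", "cx", "cy" (pixels), "pose" (4x4, takes a point from camera to world coordinates); the wrist camera has in their place "tool_from_camera" (4x4, takes a point from camera to tool coordinates, whose origin is the TCP and whose axes are the flange's). Camera axes: x right, y up, looking along -z (the intrinsics and any distortion apply to the point x, -y, -z); pixel columns grow to the right and rows downward; lengths in m; the calibration is good to about 2 mm. The wrist camera is an equidistant fisheye: a pixel r from the principal point sees the ray r / f radians off the axis. A picture is of the moment at which its call begins: read the wrist's pose just before it. There is no depth.
- env.job_done(): hands the job in, once; it reports no verdict.
The state is a dict: "time_s": time; "joints": joint angles; "joint_vel": joint speeds; "joint_efforts": joint torques, N m; "ee_pos": TCP position; "ee_rot": TCP orientation; "force": force on the tool from outside, world axes, zero at the start; "ft_torque": the same for the moment, N m; "finger_gap": finger opening in m.
Only numpy, scipy, OpenCV 4.12 (cv2) and the standard library are available. Lean on these libraries where they do the work, as an engineer would, in place of code of your own. Each camera call takes 0.05 s, during which the arm holds its last target. There are 200 camera calls.

TASK

Take the flat ignition module out of the wooden stand and slide it upright into the slot of the module tester until it is fully home. Then tilt the tester's spring-centred lever well over (most of its travel) to the side on which the green lamp sits, hold it there for at least a second, and let it spring back to the middle. Never tilt the lever towards the red lamp's side, nor before the module is home.

Things in the scene. Friction and masses are not known exactly. Their poses are not given: they have to be found in the camera images.
- module_center (a point): centre (half-way up) of the loose ignition module: flat aluminium slab 10 mm thick (its x), 60 wide (its y), 85 high (its z, upright), about 100 g, brass contacts at the foot, two blue bands. It starts upright in the wooden stand; grip its top across the 10 mm thickness. Either face may point to the front in the slot.
- stand: fixed wooden stand 70 x 80 x 31 mm (its x, y, z), origin at the centre of its underside, on the bench. A groove 14 x 66 mm, 25 mm deep, at its centre holds the module's foot: the module's foot is 6 mm above the bench, its top 91 mm.
- slot_mouth (a point): centre of the top of the tester's straight slot, in the top of the grey deck, 44 mm above the bench; tester's axes. The slot is 14 mm along x by 66 mm along y, its floor 34 mm below this point. Above it a steel funnel flares at 45 deg, 8 mm wider on each side at its rim, 8 mm above this point. Fully home, the module stands on the floor, its top 51 mm and its centre 8.5 mm above this point.
- tester: fixed grey tester, base 120 x 250 mm (x, y), origin centre of underside; front is -x, left +y. Slot at (0, -75) mm. Lever console at y -5 to 115 mm: panel sloping up to the back at 40 deg; above it a blue hood (z 152 to 162 mm) reaches forward to x = -50 mm, past the knob, so a tool straight down is blocked: reach the knob from front and above, in line with the lever (40 deg from vertical).
- lever_knob (a point): centre of the jog lever's black knob (16 mm thick, 22 mm long; stem 8 mm thick), moving with it. In the middle position it is at (-35, 55, 102) mm in the tester's frame. Its z axis points along the lever, away from the panel: 40 deg from vertical, towards the tester's front. The pivot in the panel is 55 mm below it along the lever.
- jog_lever (a joint): tilt of the jog lever in rad: 0 in the middle, positive towards the tester's left (+y), negative to its right; stops at -0.5 and +0.5. A spring brings it back to the middle when it is let go; about 4.5 N sideways at the knob holds it at the stop. Tilted well over means beyond 0.3.
- green_lamp: round green lamp, 28 mm across, 19 mm high, on top of the hood, 42 mm to one side of the lever (left or right differs from time to time); origin at the centre of its underside. Fixed.
- red_lamp: round red lamp of the same size, on top of the hood 42 mm to the other side of the lever; origin at the centre of its underside. Fixed.
- vice: big red bench vice to the right of the stand, fixed and not part of the job: an obstacle between the robot's start and the work. From its origin it reaches 290 mm to the front (-x), 300 mm to the back, 100 mm to the left (+y), 140 mm to the right, and its top is 272 mm above the bench. Keep the hand above or left of it.
There are look-alikes about, which are no part of the job. Leave any orange look-alike of the part that bears module_center alone.

How it is judged:
By the outcome, as a careful person would: the job done as asked, in the order asked, and still so for the second after the job is handed in, with the robot touching nothing.
It also fails if it takes over 69 s, if anything falls off the work surface, if the arm or the gripper's body presses on something with over 40 N, if the wrist force passes 120 N, or if a joint passes its speed limit or range.

## Working session

There is one attempt and no reset: what is moved stays moved. The work goes in short steps, Python scripts to look and compute and a tool call to move; the robot and the scene stay as the last step left them, time stands still between calls to the robot, and variables do not carry over. Pictures are saved under pics/ and viewed, on a budget of 10 in all, crops included, one or two more only if the job needs it, and the job is handed in when it is done.

Besides the shell and the picture viewer there is one more tool, called as name(argument=value, ...) on one line, values as JSON. move_arm: Moves the arm, as the interface text tells. Its arguments: {"type":"object","properties":{"commands":{"type":"array"},"force":{"type":"number"}},"required":["commands"]}

```bash
mkdir -p pics
cat > h.py <<'E'
import numpy as np, cv2
from bench import env
def snap(n,f):
    c=env.camera(n); cv2.imwrite('pics/'+f,c['img'][:,:,::-1]); np.savez('pics/'+f+'.npz',**c); return c
def ray(c,u,v):
    P=c['pose']; d=np.array([(u-c['cx'])/c['fx'],-(v-c['cy'])/c['fy'],-1.]); return P[:3,3],P[:3,:3]@d
def onz(c,u,v,z):
    o,d=ray(c,u,v); return o+d*(z-o[2])/d[2]
def proj(c,p):
    P=c['pose']; q=P[:3,:3].T@(np.asarray(p)-P[:3,3]); return c['cx']+c['fx']*q[0]/-q[2], c['cy']-c['fy']*q[1]/-q[2]
def load(f): return dict(np.load('pics/'+f+'.npz'))
E
python3 - <<'E'
from h import *
s=env.state(); print(s['time_s'],s['ee_pos'],s['ee_rot'],env.hold_point_z)
for n in('scene','top'):
    c=snap(n,n+'1.png'); print({k:c[k] for k in c if k!='img'})
E
```

```text
0.0 [0.21332899 0.47923499 0.2305079 ] [[-9.13578351e-01  4.06662217e-01 -6.62033238e-04]
 [ 4.06662756e-01  9.13577117e-01 -1.50157489e-03]
 [-5.81535816e-06 -1.64103058e-03 -9.99998653e-01]] 0.0187
{'fx': 520.1436851303325, 'fy': 520.1436851303325, 'cx': 315.38457380233854, 'cy': 242.7125686932939, 'pose': array([[ 0.83914394,  0.30014159, -0.45359947, -0.00350632],
       [-0.54377638,  0.48138961, -0.68743821, -0.79423744],
       [ 0.01202927,  0.82351628,  0.56716508,  0.77247775],
       [ 0.        ,  0.        ,  0.        ,  1.        ]])}
{'fx': 594.1817625754961, 'fy': 594.1817625754961, 'cx': 311.87188011567497, 'cy': 239.33439498466322, 'pose': array([[-0.0130677 ,  0.98886157, -0.14826339,  0.35605134],
       [-0.99977166, -0.01041422,  0.01865933,  0.01730855],
       [ 0.01690744,  0.14847337,  0.98877186,  1.19819924],
       [ 0.        ,  0.        ,  0.        ,  1.        ]])}
```

View pics/scene1.png

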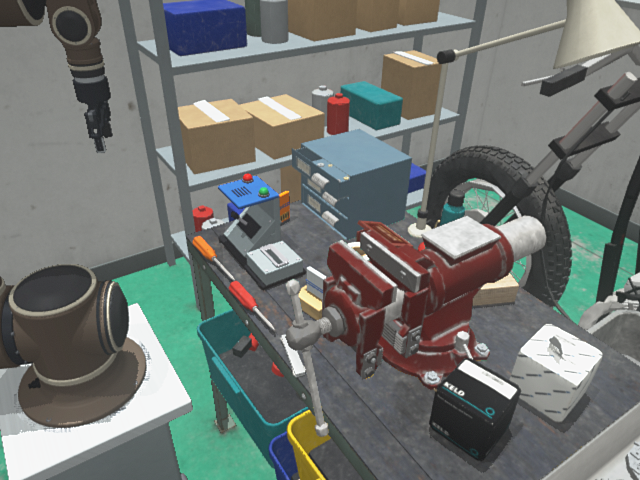

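View pics/top1.png

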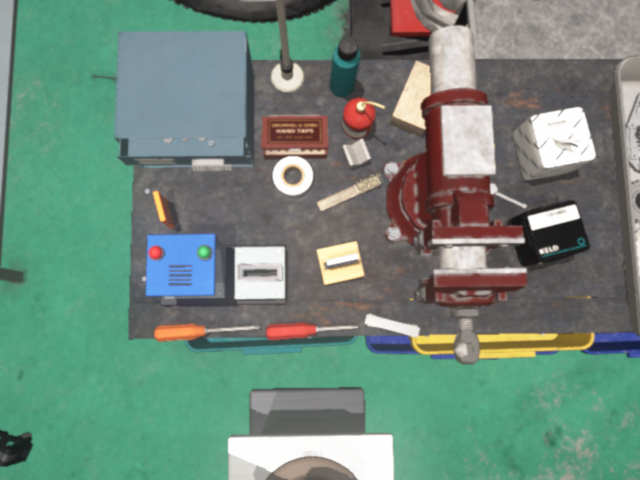

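The top view shows the tester at columns 145–285, with the red lamp at (155,253), the green lamp at (205,253) and the slot at (260,272). Green is therefore on the -y (right) side. The stand with the module is at (341,263), and the orange look-alike is at (163,208). Next I zoom in to measure.

Run:
```python
from h import *
c=load('top1.png'); im=c['img']
cv2.imwrite('pics/crop1.png',cv2.resize(im[225:310,140:370][:,:,::-1],None,fx=3.4,fy=3.4,interpolation=cv2.INTER_CUBIC))
s=load('scene1.png')['img']
cv2.imwrite('pics/crop2.png',cv2.resize(s[165:325,215:340][:,:,::-1],None,fx=3.7,fy=3.7,interpolation=cv2.INTER_CUBIC))
h=cv2.cvtColor(im,cv2.COLOR_RGB2HSV)
def blobs(n,lo,hi,z,box,hh=h,cc=c):
    x0,x1,y0,y1=box; m=cv2.inRange(hh,lo,hi); k=np.zeros_like(m); k[y0:y1,x0:x1]=m[y0:y1,x0:x1]
    N,_,st,ce=cv2.connectedComponentsWithStats(k)
    L=cv2.connectedComponents(k)[1]
    for i in range(1,N):
        if st[i,4]>25:
            r=cv2.minAreaRect(np.argwhere(L==i)[:,::-1].astype(np.float32)); p=onz(cc,*r[0],z)
            b=[onz(cc,*q,z)[:2].round(4).tolist() for q in cv2.boxPoints(r)]
            print(n,st[i].tolist(),ce[i].round(1),p.round(4),b)
blobs('blue',(100,150,80),(125,255,255),.162,(140,230,220,310))
blobs('red',(0,150,80),(8,255,255),.178,(140,170,240,265))
blobs('green',(50,120,60),(80,255,255),.178,(190,218,240,265))
blobs('wood',(12,60,130),(28,255,255),.031,(310,370,235,290))
blobs('modtop',(0,0,170),(180,40,255),.091,(322,362,250,275))
blobs('deck',(0,0,110),(180,40,255),.044,(230,290,240,305))
```

```text
blue [146, 235, 62, 61, 1729] [171. 260.] [0.4687 0.2348 0.162 ] [[0.4171, 0.2864], [0.5262, 0.2853], [0.5211, 0.1823], [0.412, 0.185]]
blue [207, 235, 8, 10, 26] [211.2 239.8] [0.5128 0.175  0.162 ] [[0.5133, 0.1841], [0.5214, 0.172], [0.5123, 0.166], [0.5042, 0.178]]
red [150, 248, 8, 8, 44] [153.9 251.7] [0.4907 0.2713 0.178 ] [[0.4969, 0.2775], [0.4967, 0.2654], [0.4846, 0.2651], [0.4847, 0.2771]]
green [198, 246, 12, 12, 99] [203.4 251.5] [0.4901 0.1856 0.178 ] [[0.4943, 0.1983], [0.5028, 0.1813], [0.486, 0.1728], [0.4775, 0.1898]]
wood [316, 241, 49, 45, 865] [341.3 264. ] [ 0.4843 -0.0599  0.031 ] [[0.5125, -0.0107], [0.53, -0.0948], [0.4563, -0.1088], [0.4393, -0.0255]]
modtop [326, 253, 33, 13, 212] [342.1 259. ] [ 0.4842 -0.0596  0.091 ] [[0.4839, -0.0281], [0.4963, -0.089], [0.4844, -0.0912], [0.4721, -0.0304]]
deck [234, 246, 52, 57, 2770] [259.6 273.6] [0.462  0.0983 0.044 ] [[0.5175, 0.1481], [0.5165, 0.0484], [0.4072, 0.0491], [0.4084, 0.1474]]
```

View pics/crop1.png

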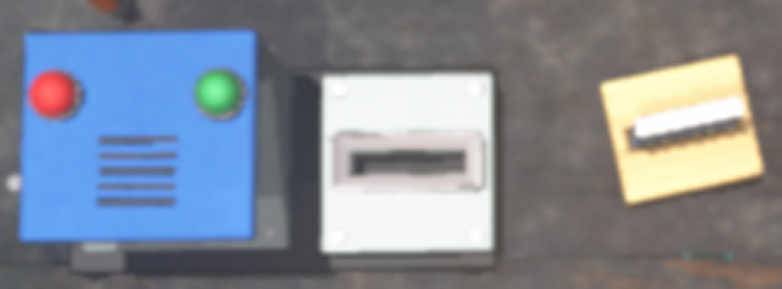

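View pics/crop2.png

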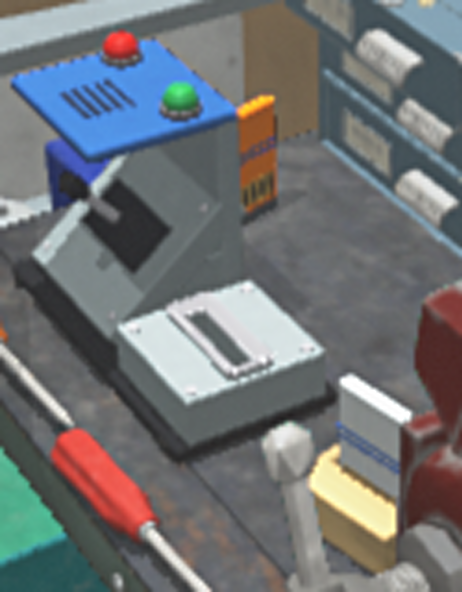

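move_arm(commands=[85,-38.9,-31.8,0,0,85,-38.9,-31.8,0,0,85,-38.9,-31.8,0,0,85,-38.9,-31.8,0,0,85,-38.9,-31.8,0,0,85,-38.9,-31.8,0,0,85,-38.9,-31.8,0,0,85,-38.9,-31.8,0,0,85,-38.9,-31.8,0,0,85,-38.9,-31.8,0,0,85,-38.9,-31.8,0,0,85,-38.9,-31.8,0,0,85,0,0,0,9.1,85,0,0,0,9.1,85,0,0,0,9.1,85,0,0,0,9.1,85,0,0,0,9.1,85,0,0,0,9.1,85,0,0,0,0], force=40)

```text
time_s: 2.48
ee_pos: [0.4904, -0.0778, 0.2234]
ee_rot: [[-0.169, 0.986, -0.012], [0.986, 0.169, -0.003], [-0.001, -0.012, -1.0]]
force: [0.1, 0.3, 1.2]
finger_gap: 0.0852
```

```bash
cat >> h.py <<'E'
def st():
    s=env.state(); R=np.array(s['ee_rot']); print('t',round(s['time_s'],2),'p',np.round(s['ee_pos'],4),'yang',round(np.degrees(np.arctan2(R[1,1],R[0,1])),2),'z',R[:,2].round(4),'F',np.round(s['force'],1),'gap',round(s['finger_gap'],4),'j',np.round(s['joints'],1)); return s
def to(s,p,yang=None):
    R=np.array(s['ee_rot']); d=R.T@(np.array(p)-s['ee_pos'])*1000; print('tool shift mm',d.round(1), 'turn', None if yang is None else round(np.degrees(np.arctan2(R[1,1],R[0,1]))-yang,2))
E
python3 - <<'E'
from h import *
s=st()
c=snap('wrist','w1.png'); print({k:c[k] for k in c if k!='img'})
c=load('top1.png'); print(onz(c,260.1,271.9,.052))
E
```

```text
t 2.48 p [ 0.4904 -0.0778  0.2234] yang 9.72 z [-0.0119 -0.0034 -0.9999] F [0.1 0.3 1.2] gap 0.0852 j [-8.8  4.7 -6.1 79.9 -0.3 71.4]
{'fx': 371.64829954431775, 'fy': 371.64829954431775, 'cx': 315.4079933755273, 'cy': 239.5070024371201, 'tool_from_camera': array([[-7.39015879e-04,  9.55397626e-01,  2.95321569e-01,
         7.43841254e-02],
       [ 9.99998789e-01,  1.11052636e-03, -1.09026666e-03,
        -1.10718372e-03],
       [-1.36960056e-03,  2.95320406e-01, -9.55397290e-01,
        -1.43254996e-01],
       [ 0.00000000e+00,  0.00000000e+00,  0.00000000e+00,
         1.00000000e+00]])}
[0.46535201 0.09655077 0.052     ]
```

View pics/w1.png

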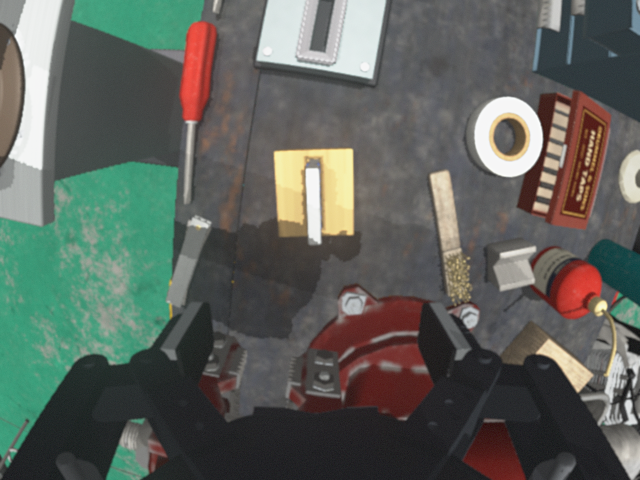

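The wrist picture shows the module top at about (314,203) in the stand, and the slot in its funnel at (322,25). I'll measure both with the fisheye model.

```bash
cat >> h.py <<'E'
def wonz(c,s,u,v,z):
    x,y=u-c['cx'],v-c['cy']; r=np.hypot(x,y); t=r/c['fx']; d=np.array([np.sin(t)*x/r,-np.sin(t)*y/r,-np.cos(t)])
    T=c['tool_from_camera']; R=np.array(s['ee_rot']); o=R@T[:3,3]+s['ee_pos']; d=R@T[:3,:3]@d; return o+d*(z-o[2])/d[2]
E
python3 - <<'E'
from h import *
s=env.state(); c=load('w1.png'); im=c['img']; h=cv2.cvtColor(im,cv2.COLOR_RGB2HSV)
for n,m,z,box in(('mod',cv2.inRange(h,(0,0,165),(180,60,255)),.091,(295,335,160,255)),('wood',cv2.inRange(h,(12,70,90),(28,255,255)),.031,(265,365,140,245)),('funnel',cv2.inRange(im,(0,0,0),(75,80,85)),.044,(306,338,0,58))):
    x0,x1,y0,y1=box; k=np.zeros_like(m); k[y0:y1,x0:x1]=m[y0:y1,x0:x1]
    N,L,S,_=cv2.connectedComponentsWithStats(k); i=1+S[1:,4].argmax()
    if n=='wood': L=(k>0)*i
    r=cv2.minAreaRect(np.argwhere(L==i)[:,::-1].astype(np.float32)); b=cv2.boxPoints(r)
    w=np.array([wonz(c,s,*q,z)[:2] for q in b]); print(n,S[i].tolist(),r,'\n',w.round(4).tolist(),w.mean(0).round(4))
for q in[(314,168),(314,242)]: print(wonz(c,s,*q,.091))
cv2.imwrite('pics/wf.png',cv2.resize(im[0:90,240:400][:,:,::-1],None,fx=5,fy=5,interpolation=cv2.INTER_CUBIC))
to(s,[.484,-.0596,.15],11.5)
E
```

```text
mod [305, 168, 17, 76, 1014] ((312.93170166015625, 205.48536682128906), (75.39735412597656, 14.534024238586426), 88.05851745605469) 
 [[0.4724, -0.0357], [0.483, -0.0335], [0.495, -0.0909], [0.4839, -0.0933]] [ 0.4836 -0.0634]
wood [273, 147, 82, 91, 5719] ((313.7522888183594, 192.11495971679688), (89.16216278076172, 80.12397766113281), 88.85424041748047) 
 [[0.4401, -0.0294], [0.5108, -0.0158], [0.5283, -0.0975], [0.4539, -0.1122]] [ 0.4833 -0.0638]
funnel [323, 0, 10, 3, 15] ((327.7117919921875, 0.0470653772354126), (9.219544410705566, 1.9523743391036987), 12.52880859375) 
 [[0.4618, 0.11], [0.4618, 0.1119], [0.4698, 0.1114], [0.4697, 0.1095]] [0.4658 0.1107]
[ 0.4794487  -0.03448299  0.091     ]
[ 0.48913276 -0.0911963   0.091     ]
tool shift mm [19.1 -2.3 73.4] turn -1.72
```

move_arm(commands=[85,8.6,-1.5,0,-1,85,8.6,-1.5,0,-0.8,85,0,0,25,0,85,0,0,25,0,85,0,0,25,0,85,0,0,25,0,85,0,0,0,0])

```text
time_s: 3.4
ee_pos: [0.4819, -0.0576, 0.1216]
ee_rot: [[-0.216, 0.976, -0.01], [0.976, 0.216, -0.003], [-0.001, -0.011, -1.0]]
force: [0.2, 0.3, 0.1]
finger_gap: 0.0848
```

Run:
```python
from h import *
s=st(); to(s,[.4838,-.0615,.061],11.5)
```

```text
t 3.4 p [ 0.4819 -0.0576  0.1216] yang 12.48 z [-0.0102 -0.0029 -0.9999] F [0.2 0.3 0.1] gap 0.0848 j [ -6.7   4.8 -18.8  66.9  -0.2  70.8]
tool shift mm [-4.2  1.7 60.5] turn 0.98
```

move_arm(commands=[85,-4.2,1.7,0,1,85,0,0,20,0,85,0,0,20,0,85,0,0,18,0,85,0,0,3,0,85,0,0,0,0,0,0,0,0,0,0,0,0,0,0,0,0,0,0,0,0,0,0,0,0,0,0,0,0,0,0,0,0,0,0], force=40)

```text
time_s: 4.9
ee_pos: [0.4879, -0.0632, 0.0694]
ee_rot: [[-0.198, 0.98, -0.001], [0.98, 0.198, -0.007], [-0.007, -0.002, -1.0]]
force: [-3.6, -1.3, -0.1]
finger_gap: 0.0091
```

Run:
```python
from h import *
s=st()
```

```text
t 4.9 p [ 0.4879 -0.0632  0.0694] yang 11.41 z [-8.0e-04 -7.2e-03 -1.0e+00] F [-3.6 -1.3 -0.1] gap 0.0091 j [ -7.1   6.7 -23.5  59.8  -0.4  71.5]
```

move_arm(commands=[40,0,0,0,0,40,0,0,0,0,40,0,0,5,0,40,0,0,5,0,40,0,0,0,0,0,0,0,0,0,0,0,0,0,0,0,0,0,0,0,0,0,0,0,0,0,0,0,0,0], force=50)

```text
time_s: 6.15
ee_pos: [0.4871, -0.0633, 0.0585]
ee_rot: [[-0.198, 0.98, -0.003], [0.98, 0.198, -0.007], [-0.007, -0.004, -1.0]]
force: [-0.4, -0.5, 0.5]
finger_gap: 0.0091
```

Run:
```python
from h import *
s=st()
```

```text
t 6.15 p [ 0.4871 -0.0633  0.0585] yang 11.42 z [-0.0025 -0.0075 -1.    ] F [-0.4 -0.5  0.5] gap 0.0091 j [ -7.1   7.1 -24.5  58.5  -0.4  71.4]
```

move_arm(commands=[0,0,0,-10,0,0,0,0,-20,0,0,0,0,-25,0,0,0,0,-25,0,0,0,0,-25,0,0,0,0,-15,0,0,0,0,0,0,0,0,0,0,6,0,0,0,0,6,0,0,0,0,0])

```text
time_s: 7.4
ee_pos: [0.4877, -0.062, 0.1829]
ee_rot: [[0.015, 1.0, -0.002], [1.0, -0.015, -0.007], [-0.007, -0.002, -1.0]]
force: [0.2, -1.3, -1.8]
finger_gap: 0.0097
```

Run:
```python
from h import *
s=st(); to(s,[.4665,.096,.17],-.5); c=snap('wrist','w2.png')
```

```text
t 7.4 p [ 0.4877 -0.062   0.1829] yang -0.87 z [-0.002  -0.0065 -1.    ] F [ 0.2 -1.3 -1.8] gap 0.0097 j [ -7.    3.9 -12.   74.2  -0.4  83.9]
tool shift mm [157.7 -23.5  11.9] turn -0.37
```

View pics/w2.png

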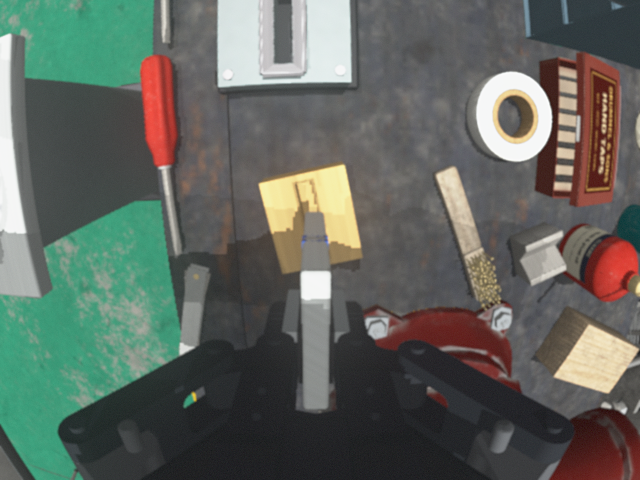

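move_arm(commands=[0,20,-3,0,0,0,35,-5,0,0,0,35,-5,0,0,0,30,-5,0,0,0,20,-3,0,0,0,10,0,0,0,0,0,0,0,0,0,0,0,0,0])

```text
time_s: 8.45
ee_pos: [0.4667, 0.0914, 0.1782]
ee_rot: [[0.004, 1.0, -0.007], [1.0, -0.004, -0.008], [-0.008, -0.007, -1.0]]
force: [0.2, 0.5, -1.4]
finger_gap: 0.0092
```

Run:
```python
from h import *
c=load('w2.png'); T=c['tool_from_camera']
def tp(u,v,z):
    x,y=u-c['cx'],v-c['cy']; r=np.hypot(x,y); t=r/c['fx']; d=T[:3,:3]@np.array([np.sin(t)*x/r,-np.sin(t)*y/r,-np.cos(t)]); o=T[:3,3]; return (o+d*(z-o[2])/d[2]).round(4)
print('near top edge',tp(314,270,-.0325),'foot near edge',tp(314,213,.0525))
s=st(); to(s,[.4665,.096,.17],-.5); c=snap('wrist','w3.png')
cv2.imwrite('pics/w3c.png',cv2.resize(c['img'][100:330,220:420][:,:,::-1],None,fx=2.6,fy=2.6,interpolation=cv2.INTER_CUBIC))
```

```text
near top edge [ 0.0298 -0.0012 -0.0325] foot near edge [ 0.0287 -0.0014  0.0525]
t 8.45 p [0.4667 0.0914 0.1782] yang -0.22 z [-0.0071 -0.0076 -0.9999] F [ 0.2  0.5 -1.4] gap 0.0092 j [ 11.3   2.6 -14.   73.9  -0.3 101.5]
tool shift mm [ 4.7 -0.2  8.2] turn 0.28
```

View pics/w3c.png

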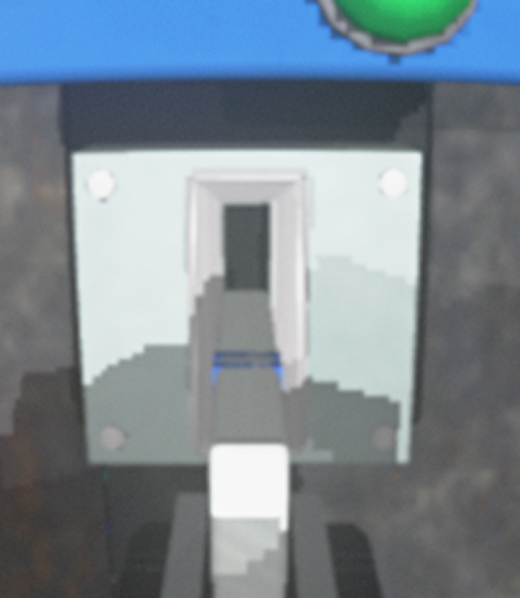

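Run:
```python
from h import *
s=env.state(); c=load('w3.png')
f=lambda a,b,z: wonz(c,s,220+a/2.6-.3,100+b/2.6-.3,z).round(4)
print('slot end -> y-33', f(246.5,205,.044)); print('rim end',f(190,170,.052),f(307,170,.052))
p=[f(*q,.044) for q in((101,184),(392,182),(112,438),(384,438))]; print(p,np.mean(p,0))
```

```text
slot end -> y-33 [0.4647 0.1267 0.044 ]
rim end [0.4491 0.1379 0.052 ] [0.4817 0.1378 0.052 ]
[array([0.4226, 0.1334, 0.044 ]), array([0.5067, 0.1336, 0.044 ]), array([0.4224, 0.0546, 0.044 ]), array([0.507 , 0.0544, 0.044 ])] [0.464675 0.094    0.044   ]
```

move_arm(commands=[0,4,0.3,0,0.3,0,0,0,12,0,0,0,0,18,0,0,0,0,18,0,0,0,0,15,0,0,0,0,5,0,0,0,0,0,0])

```text
time_s: 9.38
ee_pos: [0.4664, 0.0931, 0.1054]
ee_rot: [[0.013, 1.0, -0.008], [1.0, -0.013, -0.008], [-0.008, -0.008, -1.0]]
force: [-0.5, -0.3, -1.3]
finger_gap: 0.0094
```

Run:
```python
from h import *
s=st(); to(s,[.4667,.0955,.0625],-.5)
```

```text
t 9.38 p [0.4664 0.0931 0.1054] yang -0.72 z [-0.0082 -0.0081 -0.9999] F [-0.5 -0.3 -1.3] gap 0.0094 j [ 11.5   4.2 -21.6  64.8  -0.4 102.2]
tool shift mm [ 2.8  0.7 42.9] turn -0.22
```

move_arm(commands=[0,2.5,0.5,3,0,0,0,0,5,0,0,0,0,5,0,0,0,0,5,0,0,0,0,5,0,0,0,0,5,0,0,0,0,3,0])

```text
time_s: 10.25
ee_pos: [0.4676, 0.0958, 0.0737]
ee_rot: [[0.012, 1.0, -0.006], [1.0, -0.012, -0.008], [-0.008, -0.006, -1.0]]
force: [0.3, -1.2, -1.1]
finger_gap: 0.0095
```

Run:
```python
from h import *
s=st(); to(s,[.4667,.0955,.0625],-.5)
```

```text
t 10.25 p [0.4676 0.0958 0.0737] yang -0.71 z [-0.0058 -0.0075 -1.    ] F [ 0.3 -1.2 -1.1] gap 0.0095 j [ 11.8   5.3 -24.5  60.6  -0.4 102.5]
tool shift mm [-0.2 -0.9 11.2] turn -0.21
```

move_arm(commands=[0,0,0,4,0,0,0,0,4,0,0,0,0,3,0,0,0,0,2,0,0,0,0,2,0])

```text
time_s: 10.88
ee_pos: [0.4674, 0.0957, 0.0623]
ee_rot: [[0.012, 1.0, -0.004], [1.0, -0.012, -0.007], [-0.007, -0.004, -1.0]]
force: [-7.3, -1.7, 18.5]
finger_gap: 0.0092
```

Run:
```python
from h import *
s=st()
```

```text
t 10.88 p [0.4674 0.0957 0.0623] yang -0.71 z [-0.0039 -0.0069 -1.    ] F [-7.3 -1.7 18.5] gap 0.0092 j [ 11.8   5.7 -25.6  59.   -0.3 102.5]
```

move_arm(commands=[30,0,0,0,0,30,0,0,0,0,30,0,0,0,0,30,0,0,-10,0,30,0,0,-30,0,30,0,0,-45,0,30,0,0,-45,0,30,0,0,-30,0,30,0,0,0,0])

```text
time_s: 12.0
ee_pos: [0.4682, 0.0968, 0.2296]
ee_rot: [[0.012, 1.0, -0.002], [1.0, -0.012, -0.007], [-0.007, -0.002, -1.0]]
force: [-0.2, -0.5, -0.1]
finger_gap: 0.0295
```

Run:
```python
from h import *
s=st(); c=snap('scene','s2.png'); t=snap('wrist','w4.png')
a=cv2.resize(c['img'][165:325,215:335],(450,600),interpolation=cv2.INTER_CUBIC); b=cv2.resize(t['img'][60:400,210:410],(350,600),interpolation=cv2.INTER_CUBIC)
cv2.imwrite('pics/c5.png',np.hstack([a,b])[:,:,::-1])
```

```text
t 12.0 p [0.4682 0.0968 0.2296] yang -0.71 z [-0.0024 -0.0068 -1.    ] F [-0.2 -0.5 -0.1] gap 0.0295 j [ 11.9   2.3  -7.8  80.1  -0.4 102.6]
```

View pics/c5.png

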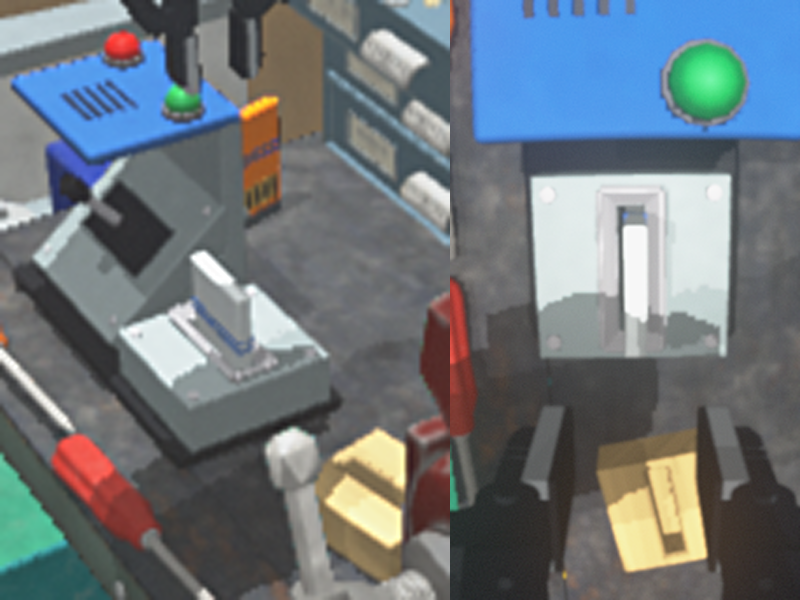

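The module is standing in the slot, in line with the funnel, and the stand is empty. The seating height and an 18 N floor contact agree with that.

The move rows cannot pitch the tool, but the knob needs it pitched. Joint 4 has an upper limit of 115.8°, so raising the arm high and close in should force the tool to point forward. I'll fit the arm's planar geometry to plan this.

```bash
cat > k.py <<'E'
import numpy as np
D=np.array([[7.208,-2.269,.5246,.2305],[4.7,-6.1,.4965,.2234],[7.1,-24.5,.4912,.0585],[2.3,-7.8,.4781,.2296],[4.8,-18.8,.4853,.1216],[6.7,-23.5,.4920,.0694],[3.9,-12,.4916,.1829],[2.6,-14,.4756,.1782]])
a,b,r,z=D.T; a,b=np.radians(a),np.radians(b); S,C,s,c=np.sin(a),np.cos(a),np.sin(b-a),np.cos(b-a)
# r=L1 S+L2 c - e s + A ; z=L1 C+L2 s+e c+H
O=np.zeros_like(S); I=O+1
M=np.r_[np.c_[S,c,I,O],np.c_[C,s,O,I]]
x,res,rk,sv=np.linalg.lstsq(M,np.r_[r,z],rcond=None)
L1,L2,A,H=x
def fk(j2,j3,A=A,H=H): # tool-down TCP r,z
    a,b=np.radians(j2),np.radians(j3); return np.array([L1*np.sin(a)+L2*np.cos(b-a)+A,L1*np.cos(a)+L2*np.sin(b-a)+H])
if __name__=='__main__':
    print(x,(M@x-np.r_[r,z]).round(4),sv)
    for j2 in(-50,-40,-30,-20,-10,0):
        print(j2,[(j3,fk(j2,j3).round(3).tolist(),round(90-j2+j3,0)) for j3 in(0,10,20,30,40,60)])
E
python3 k.py
```

```text
[ 0.72874278  0.45584381  0.00180472 -0.42066406] [ 0.0183  0.0128 -0.0111  0.0017 -0.0048 -0.0112 -0.0018 -0.0039 -0.0032
 -0.0032  0.0051 -0.002   0.0014  0.0044 -0.0014 -0.0011] [4.22200881 3.75307833 0.2916867  0.06295644]
-50 [(0, [-0.263, 0.397], 140), (10, [-0.329, 0.443], 150), (20, [-0.401, 0.476], 160), (30, [-0.477, 0.497], 170), (40, [-0.556, 0.504], 180), (60, [-0.712, 0.476], 200)]
-40 [(0, [-0.117, 0.431], 130), (10, [-0.174, 0.487], 140), (20, [-0.239, 0.532], 150), (30, [-0.311, 0.566], 160), (40, [-0.387, 0.587], 170), (60, [-0.546, 0.587], 190)]
-30 [(0, [0.032, 0.438], 120), (10, [-0.013, 0.503], 130), (20, [-0.07, 0.56], 140), (30, [-0.135, 0.605], 150), (40, [-0.207, 0.639], 160), (60, [-0.363, 0.666], 180)]
-20 [(0, [0.181, 0.42], 110), (10, [0.147, 0.492], 120), (20, [0.102, 0.557], 130), (30, [0.046, 0.613], 140), (40, [-0.02, 0.659], 150), (60, [-0.168, 0.713], 170)]
-10 [(0, [0.324, 0.376], 100), (10, [0.304, 0.453], 110), (20, [0.27, 0.525], 120), (30, [0.224, 0.59], 130), (40, [0.168, 0.646], 140), (60, [0.031, 0.725], 160)]
0 [(0, [0.458, 0.308], 90), (10, [0.451, 0.387], 100), (20, [0.43, 0.464], 110), (30, [0.397, 0.536], 120), (40, [0.351, 0.601], 130), (60, [0.23, 0.703], 150)]
```

move_arm(commands=[0,-33,-20,-40,0,0,-33,-30,-50,0,0,-33,-30,-50,0,0,0,-30,-50,0,0,0,-30,-50,0,0,0,-30,-40,0,0,0,0,0,0])

```text
time_s: 12.98
ee_pos: [0.2994, 0.0021, 0.4907]
ee_rot: [[0.013, 1.0, -0.009], [1.0, -0.013, -0.009], [-0.009, -0.009, -1.0]]
force: [-0.6, 0.3, -0.2]
finger_gap: -0.0
```

Run:
```python
from h import *
s=st()
```

```text
t 12.97 p [0.2994 0.0021 0.4907] yang -0.73 z [-0.0092 -0.0093 -0.9999] F [-0.6  0.3 -0.2] gap -0.0 j [  0.9  -7.7  17.5 115.7  -0.5  91.6]
```

move_arm(commands=[0,0,0,-40,0,0,0,0,-40,0,0,0,0,-40,0,0,0,0,0,0])

```text
time_s: 13.48
ee_pos: [0.3123, 0.0024, 0.5222]
ee_rot: [[0.012, 0.997, 0.074], [1.0, -0.012, -0.008], [-0.007, 0.074, -0.997]]
force: [0.2, 0.7, -0.3]
finger_gap: 0.0
```

Run:
```python
from h import *
s=st()
```

```text
t 13.47 p [0.3123 0.0024 0.5222] yang -0.68 z [ 0.0737 -0.0078 -0.9973] F [ 0.2  0.7 -0.3] gap 0.0 j [  0.9  -7.7  22.2 115.8  -0.5  91.6]
```

Pushing against joint 4's limit pitches the tool forward, now 4.2°. I'll continue.

move_arm(commands=[0,0,-20,-50,0,0,0,-20,-50,0,0,0,-20,-50,0,0,0,-20,-50,0,0,0,-20,-50,0,0,0,-20,-50,0,0,0,0,0,0])

```text
time_s: 14.35
ee_pos: [0.2056, 0.0027, 0.5813]
ee_rot: [[0.01, 0.952, 0.305], [1.0, -0.01, -0.001], [0.002, 0.305, -0.952]]
force: [-0.5, 0.6, 0.6]
finger_gap: 0.0
```

Run:
```python
from h import *
s=st()
```

```text
t 14.35 p [0.2056 0.0027 0.5813] yang -0.63 z [ 3.054e-01 -8.000e-04 -9.522e-01] F [-0.5  0.6  0.6] gap 0.0 j [  1.5 -22.3  21.2 115.8  -0.5  92. ]
```

move_arm(commands=[0,0,10,-55,0,0,0,10,-55,0,0,0,10,-55,0,0,0,10,-55,0,0,0,15,-55,0,0,0,15,-55,0,0,0,0,0,0])

```text
time_s: 15.22
ee_pos: [0.2289, 0.001, 0.6919]
ee_rot: [[0.008, 0.848, 0.53], [1.0, -0.011, 0.002], [0.007, 0.53, -0.848]]
force: [-0.1, 0.6, -0.2]
finger_gap: 0.0002
```

Run:
```python
from h import *
s=st()
```

```text
t 15.22 p [0.2289 0.001  0.6919] yang -0.72 z [ 0.5303  0.002  -0.8478] F [-0.1  0.6 -0.2] gap 0.0002 j [  0.3 -19.7  38.1 115.8  -0.   90.9]
```

move_arm(commands=[0,0,12,-55,0,0,0,12,-55,0,0,0,12,-55,0,0,0,0,0,0])

```text
time_s: 15.72
ee_pos: [0.2366, 0.0075, 0.7906]
ee_rot: [[-0.003, 0.679, 0.734], [0.997, -0.058, 0.057], [0.081, 0.732, -0.676]]
force: [0.4, 0.5, -0.6]
finger_gap: -0.0001
```

Run:
```python
from h import *
s=st()
```

```text
t 15.72 p [0.2366 0.0075 0.7906] yang -4.89 z [ 0.7343  0.0571 -0.6764] F [ 0.4  0.5 -0.6] gap -0.0001 j [-25.4 -18.2  50.9 115.8  21.5  75.1]
```

Pitch is now 47°, slightly past the lever's 40°. That is usable and gives more hood clearance. Next I go to an intermediate point and work out the shifts.

Run:
```python
from h import *
s=st(); to(s,[.28,.16,.45])
```

```text
t 15.72 p [0.2366 0.0075 0.7906] yang -4.89 z [ 0.7343  0.0571 -0.6764] F [ 0.4  0.5 -0.6] gap -0.0001 j [-25.4 -18.2  50.9 115.8  21.5  75.1]
tool shift mm [ 124.1 -228.7  271. ] turn None
```

move_arm(commands=[0,10,-25,30,0,0,14,-29,34,0,0,20,-29,34,0,0,20,-29,34,0,0,20,-29,34,0,0,20,-29,34,0,0,20,-29,34,0,0,0,-29,37,0,0,0,0,0,0])

```text
time_s: 16.85
ee_pos: [0.2334, 0.0941, 0.5574]
ee_rot: [[-0.014, 0.765, 0.644], [0.998, -0.027, 0.053], [0.058, 0.643, -0.763]]
force: [0.2, -0.8, 1.0]
finger_gap: -0.0004
```

Run:
```python
from h import *
s=st(); to(s,[.34,.259,.25]); print(np.round(s['ee_rot'],3))
```

```text
t 16.85 p [0.2334 0.0941 0.5574] yang -2.03 z [ 0.6437  0.0533 -0.7634] F [ 0.2 -0.8  1. ] gap -0.0004 j [ 61.1 -33.3   2.6 100.9 -32.5 144.1]
tool shift mm [ 145.3 -120.6  312.1] turn None
[[-0.014  0.765  0.644]
 [ 0.998 -0.027  0.053]
 [ 0.058  0.643 -0.763]]
```

move_arm(commands=[0,10,-8,25,0,0,15,-10,35,0,0,15,-15,35,0,0,15,-15,35,0,0,15,-15,35,0,0,15,-10,30,0,0,0,0,0,0])

```text
time_s: 17.73
ee_pos: [0.3092, 0.1961, 0.3779]
ee_rot: [[-0.009, 0.756, 0.654], [0.998, -0.036, 0.055], [0.065, 0.653, -0.754]]
force: [-0.0, 0.5, 1.2]
finger_gap: 0.0005
```

Run:
```python
from h import *
s=st(); to(s,[.34,.259,.25]); print(np.round(s['ee_rot'],3))
```

```text
t 17.73 p [0.3092 0.1961 0.3779] yang -2.73 z [ 0.6542  0.0547 -0.7543] F [-0.   0.5  1.2] gap 0.0005 j [ 57.2 -33.2 -25.   70.3 -31.4 140.1]
tool shift mm [ 54.1 -62.5 120.1] turn None
[[-0.009  0.756  0.654]
 [ 0.998 -0.036  0.055]
 [ 0.065  0.653 -0.754]]
```

Stable. Now I turn the tool by -95° so the jaw axis lies along the tester's y and the knuckles bulge sideways, clear of the hood.

move_arm(commands=[0,0,0,0,-10.6,0,0,0,0,-10.6,0,0,0,0,-10.6,0,0,0,0,-10.6,0,0,0,0,-10.6,0,0,0,0,-10.6,0,0,0,0,-10.6,0,0,0,0,-10.6,0,0,0,0,-10.6,0,0,0,0,0])

```text
time_s: 18.98
ee_pos: [0.3132, 0.1943, 0.4129]
ee_rot: [[-0.733, -0.098, 0.673], [-0.076, 0.995, 0.062], [-0.676, -0.006, -0.737]]
force: [-0.9, 0.7, -0.1]
finger_gap: 0.0001
```

Run:
```python
from h import *
s=st(); print(np.round(s['ee_rot'],3)); to(s,[.34,.259,.25]);z=np.array(s['ee_rot'])[:,2]; t=np.array([.4322,.259,.102])+.008*z; print(t); to(s,t-.12*z)
c=snap('wrist','w6.png')
```

```text
t 18.98 p [0.3132 0.1943 0.4129] yang 95.65 z [ 0.6731  0.0623 -0.7369] F [-0.9  0.7 -0.1] gap 0.0001 j [ 57.  -33.  -21.2  72.2 -32.   42.5]
[[-0.733 -0.098  0.673]
 [-0.076  0.995  0.062]
 [-0.676 -0.006 -0.737]]
tool shift mm [ 85.6  62.7 142.1] turn None
[0.43758476 0.25949842 0.09610458]
tool shift mm [118.   54.5 201.2] turn None
```

View pics/w6.png

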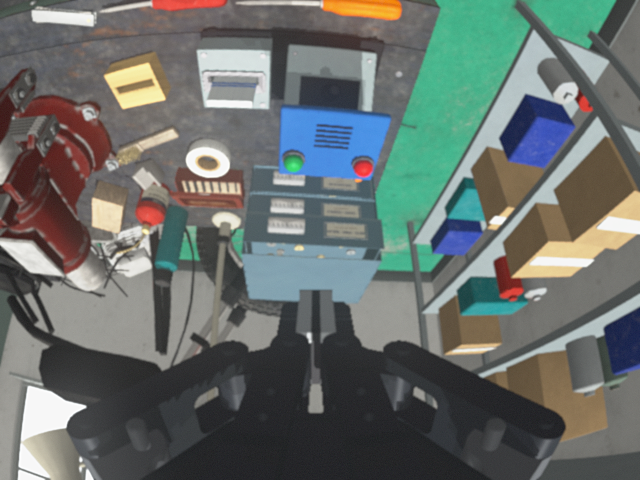

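Camera view: the lever panel recess is at (330,90), the green lamp is left (-y) at (293,162), and the red lamp is right at (362,168). The fingers are closed. Now to the pre-approach point.

move_arm(commands=[0,10,5,20,0,0,18,9,32,0,0,18,9,32,0,0,18,9,32,0,0,18,9,32,0,0,18,8,30,0,0,10,2,12,0,0,0,0,0,0])

```text
time_s: 20.02
ee_pos: [0.3605, 0.2534, 0.2046]
ee_rot: [[-0.73, -0.073, 0.68], [-0.039, 0.997, 0.066], [-0.683, 0.021, -0.73]]
force: [-0.4, 0.1, 0.5]
finger_gap: -0.0002
```

Run:
```python
from h import *
s=st(); print(np.round(s['ee_rot'],3)); z=np.array(s['ee_rot'])[:,2]; t=np.array([.4322,.259,.102])+.008*z; to(s,t-.1*z);to(s,t)
c=snap('wrist','w7.png')
cv2.imwrite('pics/w7c.png',cv2.resize(c['img'][0:330,150:510][:,:,::-1],None,fx=1.8,fy=1.8))
```

```text
t 20.02 p [0.3605 0.2534 0.2046] yang 94.21 z [ 0.6798  0.0657 -0.7304] F [-0.4  0.1  0.5] gap -0.0002 j [ 55.7 -27.6 -46.   40.7 -31.6  43. ]
[[-0.73  -0.073  0.68 ]
 [-0.039  0.997  0.066]
 [-0.683  0.021 -0.73 ]]
tool shift mm [17.5 -1.9 32. ] turn None
tool shift mm [ 17.5  -1.9 132. ] turn None
```

View pics/w7c.png

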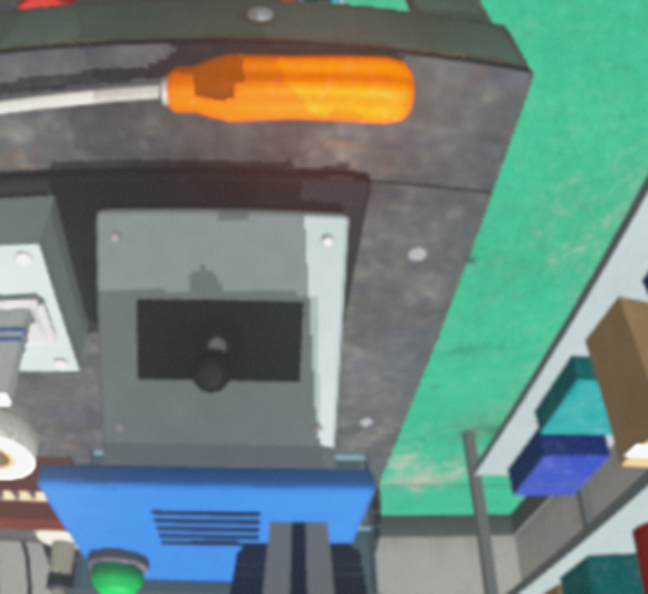

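The knob shows at crop (212,372), to the left (-y) of the finger line. I'll check its y by casting a ray, then approach.

Run:
```python
from h import *
s=env.state(); c=load('w7.png')
for z in(.098,.102,.106): print(wonz(c,s,150+212/1.8,372/1.8,z).round(4))
```

```text
[0.4406 0.2246 0.098 ]
[0.4348 0.225  0.102 ]
[0.429  0.2254 0.106 ]
```

move_arm(commands=[0,9,-1,16,0,0,8,-1,16,0,0,0,0,15,0,0,0,0,20,0,0,0,0,20,0,0,0,0,20,0,0,0,0,10,0,0,0,0,0,0])

```text
time_s: 21.08
ee_pos: [0.4316, 0.2642, 0.1191]
ee_rot: [[-0.727, -0.07, 0.683], [-0.023, 0.997, 0.078], [-0.686, 0.041, -0.726]]
force: [-0.5, -0.2, -3.9]
finger_gap: -0.0001
```

Run:
```python
from h import *
s=st(); print(np.round(s['ee_rot'],3)); z=np.array(s['ee_rot'])[:,2]; t=np.array([.4335,.259,.102])+.010*z; to(s,t)
```

```text
t 21.07 p [0.4316 0.2642 0.1191] yang 94.0 z [ 0.6829  0.0776 -0.7264] F [-0.5 -0.2 -3.9] gap -0.0001 j [ 46.4 -18.6 -53.6  19.  -26.2  34.7]
[[-0.727 -0.07   0.683]
 [-0.023  0.997  0.078]
 [-0.686  0.041 -0.726]]
tool shift mm [10.5 -6.  23.3] turn None
```

The force suggests the finger is grazing the hood edge, so I shift clear of it along tool x before going deeper.

move_arm(commands=[0,6,-2,0,0,0,6,-2,0,0,0,0,0,8,0,0,0,0,8,0,0,0,0,6,0,0,0,0,0,0])

```text
time_s: 21.82
ee_pos: [0.4406, 0.2633, 0.0981]
ee_rot: [[-0.723, -0.068, 0.687], [-0.018, 0.997, 0.08], [-0.691, 0.046, -0.722]]
force: [-0.2, -0.2, -0.8]
finger_gap: 0.0001
```

Run:
```python
from h import *
s=st(); z=np.array(s['ee_rot'])[:,2]; t=np.array([.4335,.259,.102])+.010*z; to(s,t)
c=snap('wrist','w8.png')
cv2.imwrite('pics/w8c.png',cv2.resize(c['img'][60:330,200:440][:,:,::-1],None,fx=2,fy=2))
```

```text
t 21.82 p [0.4406 0.2633 0.0981] yang 93.92 z [ 0.6874  0.0805 -0.7218] F [-0.2 -0.2 -0.8] gap 0.0001 j [ 45.2 -16.6 -55.7  14.1 -25.6  33.7]
tool shift mm [ 2.5 -3.6  1.9] turn None
```

View pics/w8c.png

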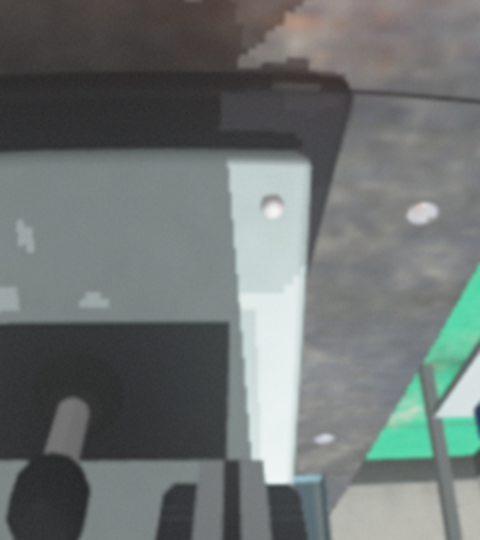

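Fingers are on the red side of the knob with a clear gap, and the hood contact is gone. I push toward -y (green) in steps.

move_arm(commands=[0,1,-8,0,0,0,1,-8,0,0,0,0,-8,0,0,0,0,-8,0,0,0,0,-4,0,0,0,0,0,0,0])

```text
time_s: 22.62
ee_pos: [0.4413, 0.2263, 0.0956]
ee_rot: [[-0.723, -0.071, 0.687], [-0.017, 0.996, 0.085], [-0.69, 0.05, -0.722]]
force: [-0.2, 4.0, -1.5]
finger_gap: 0.0002
```

Run:
```python
from h import *
s=st()
```

```text
t 22.62 p [0.4413 0.2263 0.0956] yang 94.09 z [ 0.687   0.0852 -0.7217] F [-0.2  4.  -1.5] gap 0.0002 j [ 40.2 -20.3 -58.6  12.9 -22.2  29.3]
```

move_arm(commands=[0,0,-3,0,0,0,0,0,0,0])

```text
time_s: 22.88
ee_pos: [0.4416, 0.2238, 0.0957]
ee_rot: [[-0.723, -0.072, 0.687], [-0.017, 0.996, 0.087], [-0.69, 0.051, -0.722]]
force: [-1.9, 3.8, 0.1]
finger_gap: 0.0001
```

Run:
```python
from h import *
s=st()
c=snap('wrist','w9.png')
cv2.imwrite('pics/w9c.png',cv2.resize(c['img'][60:330,200:440][:,:,::-1],None,fx=2,fy=2))
```

```text
t 22.88 p [0.4416 0.2238 0.0957] yang 94.15 z [ 0.6868  0.0867 -0.7217] F [-1.9  3.8  0.1] gap 0.0001 j [ 39.7 -20.6 -58.8  12.8 -21.8  28.9]
```

View pics/w9c.png

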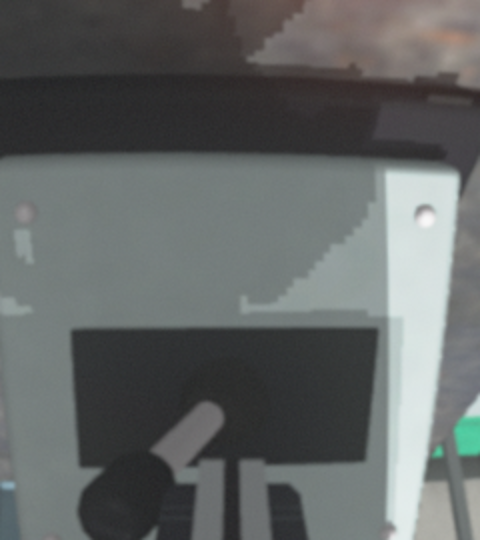

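The lever is tilted left in the picture (toward green), roughly 0.4 rad. I nudge it a little more and hold for 1.5 s.

move_arm(commands=[0,0,-2,0,0,0,0,0,0,0,0,0,0,0,0,0,0,0,0,0,0,0,0,0,0,0,0,0,0,0,0,0,0,0,0,0,0,0,0,0,0,0,0,0,0,0,0,0,0,0,0,0,0,0,0,0,0,0,0,0,0,0,0,0,0])

```text
time_s: 24.55
ee_pos: [0.4417, 0.2224, 0.0957]
ee_rot: [[-0.723, -0.074, 0.687], [-0.018, 0.996, 0.088], [-0.69, 0.051, -0.722]]
force: [-1.6, 4.6, -0.6]
finger_gap: -0.0005
```

Run:
```python
from h import *
s=st(); R=np.array(s['ee_rot'])
c=snap('wrist','w10.png')
# stem/knob check: knob dark blob centre, cast to plane through lever motion (normal ~ tester (cos40,0,sin40) offset through knob/pivot)
h=cv2.cvtColor(c['img'],cv2.COLOR_RGB2HSV)
st_=[(203,410),(175,450)]
def cast(u,v,n,p):
    a=wonz(c,s,u,v,.2); b=wonz(c,s,u,v,.0); d=b-a; return a+d*np.dot(p-a,n)/np.dot(d,n)
n=np.array([np.cos(np.radians(40)),0,np.sin(np.radians(40))]); p=np.array([.4335,.2255,.102]); l=np.array([-np.sin(np.radians(40)),0,np.cos(np.radians(40))]); piv=p-.055*l
g=cv2.inRange(c['img'],(85,80,78),(150,145,145)); 
for c_ in[(210,412),(122,500)]:
    q=cast(200+c_[0]/2,60+c_[1]/2,n,p)-piv; print('w9-type pixel',c_,'tilt',np.arctan2(q[1],q@l).round(3),'r',np.linalg.norm(q).round(3))
```

```text
t 24.55 p [0.4417 0.2224 0.0957] yang 94.22 z [ 0.6866  0.0878 -0.7217] F [-1.6  4.6 -0.6] gap -0.0005 j [ 39.4 -20.7 -58.9  12.7 -21.6  28.7]
w9-type pixel (210, 412) tilt -0.762 r 0.009
w9-type pixel (122, 500) tilt -0.503 r 0.057
```

The knob tilt reads about -0.5 rad and the force is 4.6 N, so the lever is essentially at the stop, held over 1.5 s. I let it back slowly and then retreat.

move_arm(commands=[0,0,4,0,0,0,0,4,0,0,0,0,4,0,0,0,0,4,0,0,0,0,4,0,0,0,0,4,0,0,0,0,5,0,0,0,0,5,0,0,0,0,3,0,0,0,2,0,0,0,0,1,0,-15,0,0,0,0,-25,0,0,0,0,-35,0,0,0,0,-40,0,0,0,0,-40,0,0,0,0,-20,0,0,0,0,0,0])

```text
time_s: 26.72
ee_pos: [0.3124, 0.2431, 0.2236]
ee_rot: [[-0.724, -0.068, 0.687], [-0.017, 0.997, 0.08], [-0.69, 0.046, -0.722]]
force: [-0.3, 0.8, 0.1]
finger_gap: -0.0002
```

Run:
```python
from h import *
s=st(); c=snap('wrist','w11.png'); t=snap('scene','s3.png')
a=cv2.resize(t['img'][165:325,215:335],(400,533),interpolation=cv2.INTER_CUBIC); b=cv2.resize(c['img'][0:330,150:398],(400,533))
cv2.imwrite('pics/c11.png',np.hstack([a,b])[:,:,::-1])
```

```text
t 26.73 p [0.3124 0.2431 0.2236] yang 93.88 z [ 0.6868  0.0799 -0.7225] F [-0.3  0.8  0.1] gap -0.0002 j [ 63.5 -31.9 -45.2  49.1 -35.4  51.7]
```

View pics/c11.png

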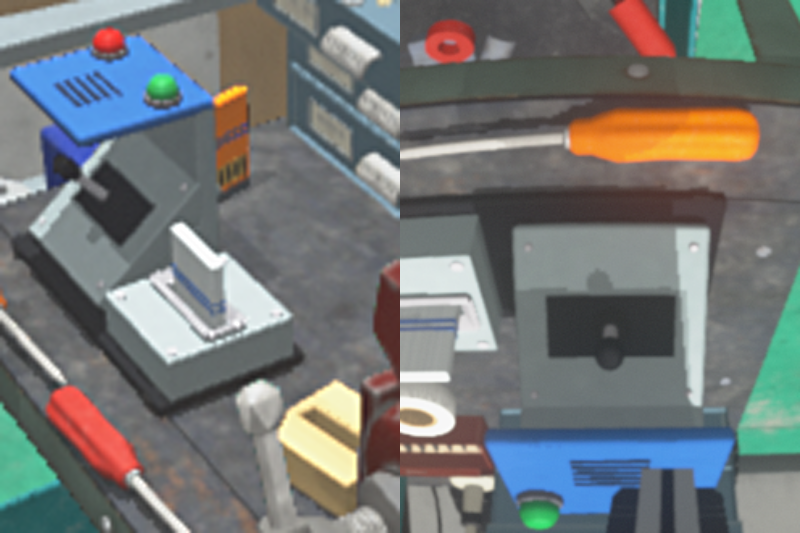

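The lever is back in the middle, the module is still standing in the slot, and the robot is touching nothing. I'm handing the job in.

```bash
python3 -c "
from bench import env
print(env.job_done())"
```

```text
the job is handed in; nothing more can be done
None
```

The module is home in the tester slot and the lever has been tilted to the green side, held and released. I handed the job in at about 27 s of the 69 s allowed; no verdict is reported.

- **Module:** The floor was felt at 18 N, with the tool within 0.2 mm of the height worked out for fully home. The last pictures show it upright in the slot and the stand empty.
- **Tool pitch:** The move rows cannot pitch the tool, so I drove joint 4 against its range limit until the tool pointed about 43° from vertical. The joint read 115.8° at its stated limit of 115.82°.
- **Lever:** With closed fingers on the red lamp's side, I pushed the knob toward green, the tester's right. The force at the end was 4.6 N, which matches the stop. Ray-casting gave about -0.5 rad, but from pixels read in the picture before the final nudge. I held it for more than 1.5 s and then eased it back, never pushing toward red.
- **Last check:** The lever was back in the middle and the arm was clear of everything, with the force near zero.

**What disagreed:**
- The two cameras differed by up to 4 mm on positions.
- A finger brushed the hood edge at about 4 N on the way in to the lever, and I corrected it at once.
- I viewed 12 pictures, two over the budget of 10.

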